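# Rack the clean columns by length

### The arm

A 6-joint arm with a two-finger parallel gripper is mounted at the origin on the work surface. World frame = base frame: x ahead of the robot, y to its left, z up, the work surface at z = 0. Lengths are in mm, angles in rad, forces in N, time in s.
With the tool pointing down it reaches from about 275 to 1000 mm from the base axis. Payload 8.4 kg.
Tool frame: the origin (TCP) lies at the very end of the fingers, on their centre line; the grasp point (between the pads) lies 19 mm behind it; z points along the fingers, y is the direction in which the jaws open and shut (so a half turn about z gives the same grasp; the last joint's range is limited). The gripper opens to 85 mm and grips with 20 to 120 N. Pads are 22 mm wide; open, the fingers measure 114 mm over their backs; the gripper's body (76 mm by 85 mm) begins 54 mm behind the grasp point. The pads swing forward as they close: fully open they stand 13 mm farther back than shut.
Start: joints at [-1.202, 0.353, 1.633, -0, 1.155, -0.002], TCP at [226.474, -582.527, 231.281] pointing down, gripper open.
Joint ranges: [-2.63, 2.63], [-0.92, 2.1], [0.06, 2.66], [-1.3, 4.44], [0, 2.69], [-3.02, 3.02]. Speed limits (rad/s): [2.22, 2.22, 2.79, 3.14, 3.14, 3.14].

### API

Orientations are given as [roll, pitch, yaw] about the fixed x, y, z axes, in that order (R = Rz(yaw) Ry(pitch) Rx(roll)).
In Python, from rig import readout, grab_frame, calibration, r gives the robot as it stands. The module is installed in compiled form; this text tells all that it offers.
- The arm moves only by the tool play_rows, never from a script. Its argument "rows" is a list of rows, each a list of 3 entries, a list of its own where there are three numbers: the closure in counts, from 0 (fully open) to 255 (shut), then the shift along the tool's x, y, z in cm, then the turn, a rotation vector about the tool's x, y, z in rad. In form: [[gripper, [dx, dy, dz], [rx, ry, rz]], ...]. A call has 1 to 12 rows; each row is the pose to reach, as a shift and turn from the pose commanded when the call began, along the tool's axes at that moment; what a row does not reach only later rows make up. A row lasts 1/12 s, in which the tool goes at most 41.7 mm and 7.16 degrees, less where a joint would pass 70% of its speed; a pose out of reach is approached as far as the arm can. A call with a gripper value outside its range is refused whole. The fingers move at their own pace and stop on an object; "squeeze" is the grip in N (left out, the last holds). Time passes only in rows, so rows that repeat a pose let the fingers close. It gives the time, the measured TCP pose, the force and the opening at its end, in the units of the state.
- readout.sense(): the state, without advancing time (a new reading comes with each control period).
- grab_frame(name): name is "side" or "top" or "wrist"; returns (picture, depth): 480x640x3 uint8, red, green, blue; 480x640 float32, mm along the optical axis (not along the pixel's ray), 0 where there is no reading.
- calibration(name): a dict with "vfov" (degrees; the focal length in pixels is half the picture's height over the tangent of half this angle, whatever the lens; pixels are square), "cx", "cy" (the principal point, pixels), "cam_to_world" (4x4, takes a point from camera to world coordinates). Camera axes: x right, y down, z forward; pixel columns grow to the right and rows downward; lengths in mm; the calibration is good to about 2 mm. A picture is of the moment at which its call begins: read the wrist's pose just before it. calibration takes no time and is no camera call; for the wrist camera it gives the pose at the moment of the call.
- r.sign_off(): hands the job in, once; it reports no verdict.
The state is a dict: "clock": time; "qpos": joint angles; "qvel": joint speeds; "joint_efforts": joint torques, N m; "eef_pos": TCP position; "tcp_rot": TCP orientation; "contact_force": force on the tool from outside, world axes, zero at the start; "wrist_torque": the same for the moment, N m; "opening": opening from 0.0 (shut) to 1.0 (fully open).
Only numpy, scipy, OpenCV 4.12 (cv2) and the standard library are available. Lean on these libraries where they do the work, as an engineer would, in place of code of your own. Each camera call takes 0.05 s, during which the arm holds its last target.

### The job

Move the four steel columns from the grey drying rack into the yellow cradles of the white storage rack, one to a cradle, in order of length with the shortest next to the blue end block and the longest at the other end, each lying in its cradle and centred between its ends. Do not let a column roll or drop down onto the bench or a rack's base plate, and leave the green glass flask where it stands.

Things in the scene. Friction and masses are not known exactly. Their poses are not given: they have to be found in the camera images.
- column_a: Shortest of four loose steel columns: round rod 90 mm long, 24 mm diameter, black ring at each end, about 0.15 kg. Origin: its middle, on its axis; x runs along the rod. Starts level in a V cradle of the fixed grey drying rack, axis 50 mm above the bench, neighbours 70 mm apart. The grey cradles are shaped like the yellow ones, on a 10 mm base plate; the rod's middle is within 6 mm of its cradle's.
- column_b: Second shortest of four loose steel columns: round rod 120 mm long, 24 mm diameter, black ring at each end, about 0.20 kg. Origin: its middle, on its axis; x runs along the rod. Starts level in a V cradle of the fixed grey drying rack, axis 50 mm above the bench, neighbours 70 mm apart. The grey cradles are shaped like the yellow ones, on a 10 mm base plate; the rod's middle is within 6 mm of its cradle's.
- column_c: Second longest of four loose steel columns: round rod 150 mm long, 24 mm diameter, black ring at each end, about 0.25 kg. Origin: its middle, on its axis; x runs along the rod. Starts level in a V cradle of the fixed grey drying rack, axis 50 mm above the bench, neighbours 70 mm apart. The grey cradles are shaped like the yellow ones, on a 10 mm base plate; the rod's middle is within 6 mm of its cradle's.
- column_d: Longest of four loose steel columns: round rod 180 mm long, 24 mm diameter, black ring at each end, about 0.30 kg. Origin: its middle, on its axis; x runs along the rod. Starts level in a V cradle of the fixed grey drying rack, axis 50 mm above the bench, neighbours 70 mm apart. The grey cradles are shaped like the yellow ones, on a 10 mm base plate; the rod's middle is within 6 mm of its cradle's.
- cradle_1: An end yellow V cradle of the fixed white storage rack; cradles 1 to 4 stand in a row along their common y, 70 mm apart. Two V supports (10 mm thick, mouth 42 mm, tops at z = 44 mm) at x = +-32 mm, free space for fingers between. A rod lies along x, its axis at z = 40 mm. Origin: midway between the supports, on the 10 mm thick base plate.
- cradle_2: An inner yellow V cradle of the fixed white storage rack; cradles 1 to 4 stand in a row along their common y, 70 mm apart. Two V supports (10 mm thick, mouth 42 mm, tops at z = 44 mm) at x = +-32 mm, free space for fingers between. A rod lies along x, its axis at z = 40 mm. Origin: midway between the supports, on the 10 mm thick base plate.
- cradle_3: An inner yellow V cradle of the fixed white storage rack; cradles 1 to 4 stand in a row along their common y, 70 mm apart. Two V supports (10 mm thick, mouth 42 mm, tops at z = 44 mm) at x = +-32 mm, free space for fingers between. A rod lies along x, its axis at z = 40 mm. Origin: midway between the supports, on the 10 mm thick base plate.
- cradle_4: The other end yellow V cradle of the fixed white storage rack; cradles 1 to 4 stand in a row along their common y, 70 mm apart. Two V supports (10 mm thick, mouth 42 mm, tops at z = 44 mm) at x = +-32 mm, free space for fingers between. A rod lies along x, its axis at z = 40 mm. Origin: midway between the supports, on the 10 mm thick base plate.
- blue_block: Blue fixed end block of the storage rack, 110 x 22 x 30 mm high, at the end of the row of yellow cradles, 45 mm from the middle of the nearest cradle (sometimes beside cradle_1, sometimes beside cradle_4). A like block in white stands at the other end. Origin: centre of its underside, on the base plate.
- flask: Green glass conical flask standing loose beyond the racks, 82 mm wide at the foot, 130 mm high, 0.2 kg. Origin: centre of its underside. A bystander, to be left where it stands.
Not all that is in view belongs to the job. What is shaped like the column_a but red or turquoise is not meant.

How it is judged:
By the outcome, as a careful person would: the job done as asked, in the order asked, and still so for the second after the job is handed in, with the robot touching nothing.
It also fails if it takes over 99 s, if anything falls off the work surface, if the arm or the gripper's body presses on something with over 40 N, if the wrist force passes 120 N, or if a joint passes its speed limit or range.

## Working session

There is one attempt and no reset: what is moved stays moved. The work goes in short steps, Python scripts to look and compute and a tool call to move; the robot and the scene stay as the last step left them, time stands still between calls to the robot, and variables do not carry over. Pictures are saved under pics/ and viewed, and the job is handed in when it is done.

Besides the shell and the picture viewer there is one more tool, called as name(argument=value, ...) on one line, values as JSON. play_rows: Moves the arm, as the interface text tells. Its arguments: {"type":"object","properties":{"rows":{"type":"array"},"squeeze":{"type":"number"}},"required":["rows"]}

```bash
mkdir -p pics; cat > h.py <<'E'
import numpy as np, cv2
from rig import readout, grab_frame, calibration, r
def shot(name,fn):
    c=calibration(name); im,d=grab_frame(name)
    cv2.imwrite(f'pics/{fn}.png',im[:,:,::-1]); np.savez(f'pics/{fn}.npz',im=im,d=d,vf=c['vfov'],cx=c['cx'],cy=c['cy'],T=np.array(c['cam_to_world']))
    return im,d,c
def load(fn):
    z=np.load(f'pics/{fn}.npz'); return z
def world(z):
    d=z['d']; f=240/np.tan(np.radians(float(z['vf']))/2)
    v,u=np.mgrid[0:480,0:640]
    P=np.stack([(u-z['cx'])/f*d,(v-z['cy'])/f*d,d,np.ones_like(d)],-1)@z['T'].T
    P=P[...,:3]; P[d==0]=np.nan
    return P
E
python3 - <<'E'
from h import *
for n in ['side','top']:
    im,d,c=shot(n,n+'0'); print(n,c)
print(readout.sense())
E
```

```text
side {'vfov': 47.04536197101931, 'cx': 305.62615912190694, 'cy': 242.43863654801186, 'cam_to_world': array([[-7.65978117e-01, -4.78585350e-01,  4.29224401e-01,
         9.13924324e+01],
       [-6.42863233e-01,  5.68057844e-01, -5.13845453e-01,
         6.19050431e+02],
       [ 2.09461793e-03, -6.69526959e-01, -7.42784803e-01,
         9.02493445e+02],
       [ 0.00000000e+00,  0.00000000e+00,  0.00000000e+00,
         1.00000000e+00]])}
top {'vfov': 57.011214557588765, 'cx': 324.6293463339158, 'cy': 241.17458501362225, 'cam_to_world': array([[-5.04955757e-03, -9.96376109e-01,  8.49067174e-02,
         4.95388672e+02],
       [-9.99570681e-01,  2.57867423e-03, -2.91856802e-02,
         2.75217045e+01],
       [ 2.88609678e-02, -8.50176402e-02, -9.95961367e-01,
         1.07758256e+03],
       [ 0.00000000e+00,  0.00000000e+00,  0.00000000e+00,
         1.00000000e+00]])}
{'clock': 0.1, 'qpos': array([-1.20239472e+00,  3.53579241e-01,  1.63405526e+00,  3.60597134e-05,
        1.15519217e+00, -2.40652198e-03]), 'qvel': array([ 2.31464508e-04, -5.89313642e-05, -1.59708245e-03, -5.94196014e-04,
        8.51438955e-05,  1.60659855e-03]), 'joint_efforts': array([ 1.93699845e-03, -6.06350470e+01, -3.42815566e+01,  7.31602086e-05,
        3.91365160e-03,  5.13002504e-06]), 'eef_pos': array([ 226.33521393, -582.12537941,  230.63845733]), 'tcp_rot': array([-3.14035872e+00, -3.59416436e-05,  3.70793532e-01]), 'contact_force': array([-0.54608742, -0.40929444, -0.08176109]), 'wrist_torque': array([0.0611433 , 0.03212239, 0.00514429]), 'opening': 1.0008193775849004}
```

View pics/top0.png

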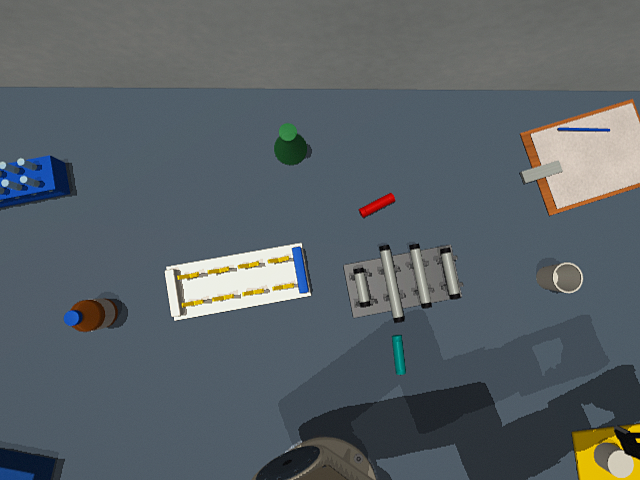

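View pics/side0.png

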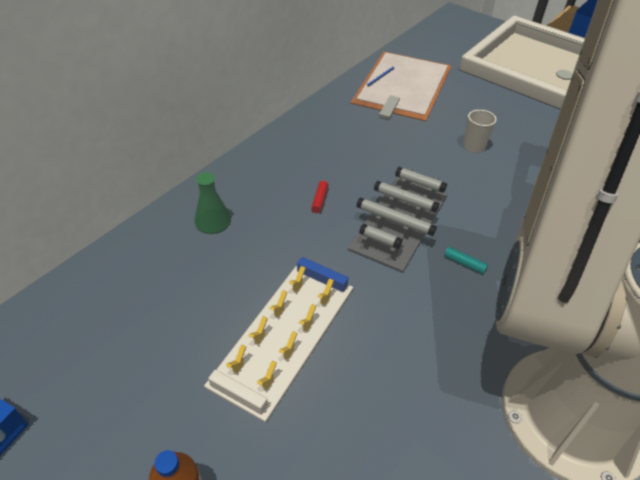

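Candidates for "columns" in the top view are the grey rods at (362,287), (392,283), (420,275) and (451,273), plus the red decoy at (377,205) and the turquoise decoy at (399,355). The four grey rods on the grey rack are the ones I want. The blue block is at (302,270).

```bash
cat > m.py <<'E'
from h import *
def rods(fn, box, zmin=52,zmax=70):
    z=load(fn); P=world(z)
    m=(P[...,2]>zmin)&(P[...,2]<zmax)&(P[...,0]>box[0])&(P[...,0]<box[1])&(P[...,1]>box[2])&(P[...,1]<box[3])
    n,l=cv2.connectedComponents(m.astype(np.uint8),connectivity=4)
    out=[]
    for i in range(1,n):
        Q=P[l==i]
        if len(Q)<60: continue
        xy=Q[:,:2]; c=xy.mean(0); w,v=np.linalg.eigh(np.cov((xy-c).T)); a=v[:,1]*np.sign(v[0,1]); t=(xy-c)@a; s=(xy-c)@v[:,0]
        mid=c+a*(t.min()+t.max())/2
        out.append(dict(n=len(Q),mid=mid.round(1),L=round(float(np.ptp(t)),1),W=round(float(np.ptp(s)),1),ang=round(float(np.arctan2(a[1],a[0])),4),ztop=round(float(np.percentile(Q[:,2],95)),1)))
    return sorted(out,key=lambda o:-o['mid'][1])
E
python3 - <<'E'
from m import *
for fn in ['top0','side0']:
    P=world(load(fn))
    if fn=='top0':
        for u,v in [(362,287),(392,283),(302,270),(235,285),(399,355),(290,150),(288,131),(377,205),(330,300)]: print((u,v),P[v,u].round(1))
    for o in rods(fn,(330,620,-350,0)): print(fn,o)
# yellow cradles, blue block
import cv2
for fn in ['top0','side0']:
    z=load(fn); P=world(z); hsv=cv2.cvtColor(z['im'],cv2.COLOR_RGB2HSV)
    box=(P[...,0]>330)&(P[...,0]<560)&(P[...,1]>30)&(P[...,1]<420)
    Y=box&(hsv[...,0]>18)&(hsv[...,0]<34)&(hsv[...,1]>120)&(P[...,2]>20)
    n,l,st,c=cv2.connectedComponentsWithStats(Y.astype(np.uint8))
    for i in range(1,n):
        if st[i,4]>15: Q=P[l==i]; print(fn,'Y',st[i,4],((Q.min(0)+Q.max(0))/2).round(1),np.ptp(Q,axis=0).round(1),c[i].round())
    B=box&(hsv[...,0]>100)&(hsv[...,0]<125)&(hsv[...,1]>170)&(P[...,2]>34)
    Q=P[B][:,:2]; print(fn,'blue',cv2.minAreaRect(Q.astype(np.float32)),np.median(P[B][:,2]))
    W=box&(hsv[...,1]<40)&(hsv[...,2]>150)&(P[...,2]>34)
    Q=P[W&(P[...,1]>300)][:,:2]
    if len(Q): print(fn,'white',cv2.minAreaRect(Q.astype(np.float32)))
E
```

```text
(362, 287) [476.3 -87.7  59.6]
(392, 283) [ 485.1 -155.9   66.4]
(302, 270) [516.3  50.5  38.5]
(235, 285) [481.7 211.9   5.8]
(399, 355) [ 315.3 -177.7   20.6]
(290, 150) [794.6  77.5  68.9]
(288, 131) [819.2  79.  129.4]
(377, 205) [ 673.  -130.8   22.4]
(330, 300) [ 4.442e+02 -1.640e+01 -4.000e-01]
top0 {'n': 380, 'mid': array([475.5, -86.7]), 'L': 89.2, 'W': 23.3, 'ang': 0.1821, 'ztop': 62.9}
top0 {'n': 759, 'mid': array([ 484.2, -155.6]), 'L': 179.2, 'W': 24.1, 'ang': 0.1826, 'ztop': 63.1}
top0 {'n': 628, 'mid': array([ 501.1, -223.3]), 'L': 149.7, 'W': 24.0, 'ang': 0.1806, 'ztop': 63.1}
top0 {'n': 497, 'mid': array([ 506.6, -293.1]), 'L': 119.6, 'W': 24.6, 'ang': 0.1798, 'ztop': 63.5}
side0 {'n': 378, 'mid': array([475.6, -82.1]), 'L': 90.9, 'W': 26.3, 'ang': 0.194, 'ztop': 62.6}
side0 {'n': 686, 'mid': array([ 484.2, -151.6]), 'L': 180.6, 'W': 26.7, 'ang': 0.182, 'ztop': 62.4}
side0 {'n': 531, 'mid': array([ 502.2, -219.4]), 'L': 152.1, 'W': 35.9, 'ang': 0.1792, 'ztop': 62.6}
side0 {'n': 403, 'mid': array([ 506.7, -289.8]), 'L': 119.7, 'W': 37.8, 'ang': 0.1865, 'ztop': 62.5}
t
[... 633 characters left out ...]
42.7403869628906), (109.77066802978516, 39.21268844604492), 10.140775680541992)
side0 Y 133 [541.4 108.2  37.3] [18.4 46.5 34.1] [298. 278.]
side0 Y 135 [478.8  96.6  37.8] [17.8 46.3 33.8] [326. 291.]
side0 Y 131 [528.8 177.1  38. ] [16.5 43.8 33.9] [279. 303.]
side0 Y 140 [466.  166.3  39. ] [17.3 47.8 38. ] [308. 317.]
side0 Y 156 [516.2 245.8  37.5] [16.7 47.1 34.8] [259. 330.]
side0 Y 155 [453.5 234.3  37.9] [15.1 45.6 34.4] [289. 345.]
side0 Y 174 [504.8 314.7  37.3] [15.7 46.3 33.9] [237. 359.]
side0 Y 178 [441.8 303.3  38.2] [16.  44.6 35.9] [268. 375.]
side0 blue ((0.0, 0.0), (0.0, 0.0), 0.0) nan
side0 white ((465.59735107421875, 352.7491760253906), (109.2107162475586, 22.80864143371582), 9.916742324829102)
  return _methods._mean(a, axis=axis, dtype=dtype,
  ret = ret.dtype.type(ret / rcount)
```

```bash
cat >> h.py <<'E'
from scipy.spatial.transform import Rotation as Ro
def to(xyz,yaw):
    s=readout.sense(); p=np.array(s['eef_pos']); R=Ro.from_euler('xyz',s['tcp_rot'])
    Rt=Ro.from_euler('xyz',[np.pi,0,yaw]); d=R.inv().apply(np.array(xyz)-p)/10; rv=(R.inv()*Rt).as_rotvec()
    print('t',round(s['clock'],2),'pos',p.round(1),'rot',np.round(s['tcp_rot'],3),'open',round(s['opening'],3),'F',np.round(s['contact_force'],1))
    print('  delta cm',d.round(2),'turn',rv.round(3),'dist cm',np.linalg.norm(d).round(1))
E
python3 - <<'E'
from h import *
to((475.5,-86.7,190),0.181)
E
```

```text
t 0.1 pos [ 226.3 -582.1  230.6] rot [-3.14  -0.     0.371] open 1.001 F [-0.5 -0.4 -0.1]
  delta cm [ 41.18 -37.14   4.11] turn [-0.001  0.     0.19 ] dist cm 55.6
```

play_rows(rows=[[60,[1.2,-1.1,0],[0,0,0.02]],[80,[3.7,-3.3,0.3],[0,0,0.05]],[105,[6.6,-6.0,0.6],[0,0,0.08]],[105,[9.5,-8.6,0.9],[0,0,0.1]],[105,[12.4,-11.2,1.2],[0,0,0.12]],[105,[15.3,-13.8,1.5],[0,0,0.14]],[105,[18.2,-16.4,1.8],[0,0,0.16]],[105,[21.1,-19.0,2.1],[0,0,0.18]],[105,[24.0,-21.6,2.4],[0,0,0.19]],[105,[26.9,-24.2,2.7],[0,0,0.19]],[105,[29.8,-26.9,3.0],[0,0,0.19]],[105,[32.7,-29.5,3.3],[0,0,0.19]]])

```text
clock: 1.1
eef_pos: [424.6, -187.2, 198.1]
tcp_rot: [-3.141, 0.0, 0.181]
contact_force: [1.1, -0.5, -0.8]
opening: 0.588
```

```bash
python3 - <<'E'
from h import *
to((475.5,-86.7,190),0.181)
E
```

```text
t 1.1 pos [ 424.6 -187.2  198.1] rot [-3.141  0.     0.181] open 0.588 F [ 1.1 -0.5 -0.8]
  delta cm [ 6.82 -8.97  0.81] turn [-0.  0. -0.] dist cm 11.3
```

play_rows(rows=[[105,[2.2,-2.9,0.3],[0,0,0]],[105,[4.4,-5.8,0.6],[0,0,0]],[105,[6.2,-8.1,0.8],[0,0,0]],[105,[6.8,-9.0,0.8],[0,0,0]],[105,[6.8,-9.0,0.8],[0,0,0]],[105,[6.8,-9.0,0.8],[0,0,0]]])

```text
clock: 1.6
eef_pos: [474.7, -88.4, 190.1]
tcp_rot: [3.141, 0.001, 0.183]
contact_force: [-0.1, -0.0, -0.7]
opening: 0.589
```

```bash
python3 - <<'E'
from m import *
shot('wrist','w0')
for o in rods('w0',(330,620,-350,0)): print(o)
to((475.5,-86.7,37),0.181)
E
```

```text
{'n': 3340, 'mid': array([477.7, -89. ]), 'L': 89.9, 'W': 23.5, 'ang': 0.1841, 'ztop': 62.1}
{'n': 62, 'mid': array([ 508.1, -104.8]), 'L': 10.0, 'W': 5.4, 'ang': 0.1273, 'ztop': 53.9}
{'n': 5943, 'mid': array([ 494.2, -155.6]), 'L': 162.9, 'W': 24.2, 'ang': 0.1887, 'ztop': 62.1}
{'n': 62, 'mid': array([ 525.7, -200.6]), 'L': 9.1, 'W': 4.3, 'ang': 0.2592, 'ztop': 53.7}
{'n': 5712, 'mid': array([ 502.8, -223.5]), 'L': 150.5, 'W': 23.6, 'ang': 0.1823, 'ztop': 62.0}
{'n': 4634, 'mid': array([ 508.2, -292.6]), 'L': 120.2, 'W': 23.7, 'ang': 0.1814, 'ztop': 61.9}
{'n': 60, 'mid': array([ 546. , -310.6]), 'L': 9.4, 'W': 4.3, 'ang': 0.1544, 'ztop': 54.0}
t 1.65 pos [474.5 -89.  190.2] rot [3.141e+00 1.000e-03 1.810e-01] open 0.587 F [-0.6  0.9 -1.2]
  delta cm [ 0.15 -0.21 15.32] turn [0.    0.001 0.   ] dist cm 15.3
```

View pics/w0.png

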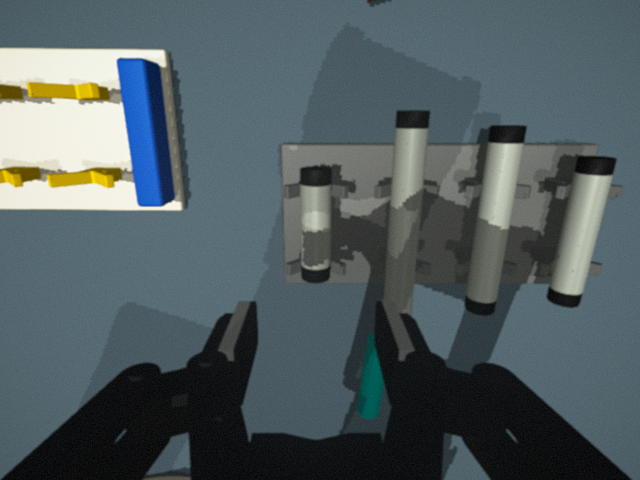

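The wrist view shows the fingers straddling column_a at (317,225) between the finger tips. Next to it are d (410,210), c (495,220) and b (580,230). The turquoise decoy is at (370,390), out of the way. The heights and lengths match, so I'm descending.

play_rows(rows=[[105,[0.0,0,2.0],[0,0,0]],[105,[0.1,0,5.0],[0,0,0]],[105,[0.1,0,8.0],[0,0,0]],[105,[0.1,0,11.0],[0,0,0]],[105,[0.1,0,13.0],[0,0,0]],[105,[0.1,0,14.5],[0,0,0]],[105,[0.1,0,15.3],[0,0,0]],[105,[0.1,0,15.3],[0,0,0]],[255,[0.1,0,15.3],[0,0,0]],[255,[0.1,0,15.3],[0,0,0]],[255,[0.1,0,15.3],[0,0,0]],[255,[0.1,0,15.3],[0,0,0]]], squeeze=50)

```text
clock: 2.65
eef_pos: [476.5, -87.8, 38.6]
tcp_rot: [-3.141, -0.001, 0.18]
contact_force: [-0.7, 4.6, 3.9]
opening: 0.262
```

```bash
python3 - <<'E'
from m import *
to((475.5,-86.7,170),0.178)
E
```

```text
t 2.65 pos [476.5 -87.8  38.6] rot [-3.141e+00 -1.000e-03  1.800e-01] open 0.262 F [-0.7  4.6  3.9]
  delta cm [ -0.06  -0.13 -13.14] turn [-0.    -0.001  0.002] dist cm 13.1
```

play_rows(rows=[[255,[0,0,0],[0,0,0]],[255,[0,0,-0.7],[0,0,0]],[255,[0,0,-2.0],[0,0,0]],[255,[0,0,-5.0],[0,0,0]],[255,[0,0,-8.0],[0,0,0]],[255,[0,0,-11.0],[0,0,0]],[255,[0,0,-13.0],[0,0,0]],[255,[0,0,-14.0],[0,0,0]],[255,[0,0,-14.0],[0,0,0]]])

```text
clock: 3.4
eef_pos: [477.6, -88.6, 180.1]
tcp_rot: [3.139, -0.005, 0.181]
contact_force: [0.3, -0.5, -1.1]
opening: 0.262
```

```bash
python3 - <<'E'
from m import *
to((510,100.5,170),0.176)
E
```

```text
t 3.4 pos [477.6 -88.6 180.1] rot [ 3.139 -0.005  0.181] open 0.262 F [ 0.3 -0.5 -1.1]
  delta cm [  6.58 -18.02   1.  ] turn [ 0.002 -0.005  0.005] dist cm 19.2
```

play_rows(rows=[[255,[0.5,-1.4,0],[0,0,0]],[255,[1.5,-4.2,0],[0,0,0]],[255,[2.8,-7.5,0],[0,0,0]],[255,[4.0,-10.9,0],[0,0,0]],[255,[5.2,-14.2,0],[0,0,0]],[255,[6.1,-16.7,0],[0,0,0]],[255,[6.5,-17.8,0],[0,0,0]],[255,[6.6,-18.0,0],[0,0,0]],[255,[6.6,-18.0,0],[0,0,0]],[255,[6.6,-18.0,0],[0,0,0]]])

```text
clock: 4.23
eef_pos: [508.0, 99.7, 176.6]
tcp_rot: [3.141, 0.002, 0.181]
contact_force: [-0.3, 0.2, -2.1]
opening: 0.258
```

```bash
cat >> m.py <<'E'
def cradles(fn,zlo=36,amin=30):
    z=load(fn); P=world(z); hsv=cv2.cvtColor(z['im'],cv2.COLOR_RGB2HSV)
    Y=(P[...,0]>330)&(P[...,0]<600)&(P[...,1]>30)&(P[...,1]<420)&(hsv[...,0]>18)&(hsv[...,0]<34)&(hsv[...,1]>110)&(P[...,2]>zlo)&(P[...,2]<60)
    n,l,st,c=cv2.connectedComponentsWithStats(cv2.dilate(Y.astype(np.uint8),np.ones((5,5))))
    for i in range(1,n):
        Q=P[(l==i)&Y]
        if len(Q)>amin:
            (cx,cy),(a,b),th=cv2.minAreaRect(Q[:,:2].astype(np.float32)); print(fn,'Y',len(Q),np.round((cx,cy),1),np.round((a,b),1),round(th,1),'z95',np.percentile(Q[:,2],95).round(1))
    B=(hsv[...,0]>100)&(hsv[...,0]<125)&(hsv[...,1]>170)&(P[...,2]>36)&(P[...,2]<44)&(P[...,1]>30)&(P[...,1]<420)&(P[...,0]>400)&(P[...,0]<600)
    if B.sum()>50: print('blue',cv2.minAreaRect(P[B][:,:2].astype(np.float32)))
E
python3 - <<'E'
from m import *
shot('wrist','w1'); cradles('w1',zlo=46)
to((510,100.5,38),0.176)
E
```

```text
w1 Y 182 [503.6 326.5] [10.4  7.3] 4.0 z95 51.6
w1 Y 179 [509.9 292.4] [ 9.8 12.1] 7.5 z95 53.7
w1 Y 263 [515.5 259.7] [ 9.8 14. ] 10.0 z95 53.7
w1 Y 188 [522.  223.3] [ 9.8 12.3] 10.4 z95 54.0
w1 Y 228 [527.5 191.9] [ 9.6 12.1] 10.4 z95 53.6
w1 Y 202 [534.2 154.7] [ 9.6 12.6] 8.0 z95 53.8
w1 Y 199 [539.9 122.9] [ 9.2 11.4] 9.2 z95 53.7
w1 Y 222 [546.3  85.4] [ 9.8 11.6] 11.2 z95 53.8
w1 Y 246 [440.5 317.4] [10.2 12.3] 11.0 z95 53.4
w1 Y 149 [447.2 280.8] [10.  11.8] 4.1 z95 53.6
w1 Y 196 [452.7 248.8] [ 9.9 10.5] 11.9 z95 53.6
w1 Y 163 [459.1 212.1] [10.3 12.3] 10.2 z95 53.6
w1 Y 186 [465.  179.8] [ 9.7 11.6] 10.8 z95 53.4
w1 Y 172 [471.1 143.7] [ 9.9 11.7] 9.4 z95 53.7
blue ((519.7955932617188, 54.62621307373047), (108.3967514038086, 22.28809928894043), 10.071455001831055)
t 4.28 pos [508.1  99.5 176.8] rot [3.141e+00 1.000e-03 1.800e-01] open 0.259 F [ 0.3 -0.9 -2. ]
  delta cm [ 0.22 -0.07 13.88] turn [0.    0.001 0.004] dist cm 13.9
```

View pics/w1.png

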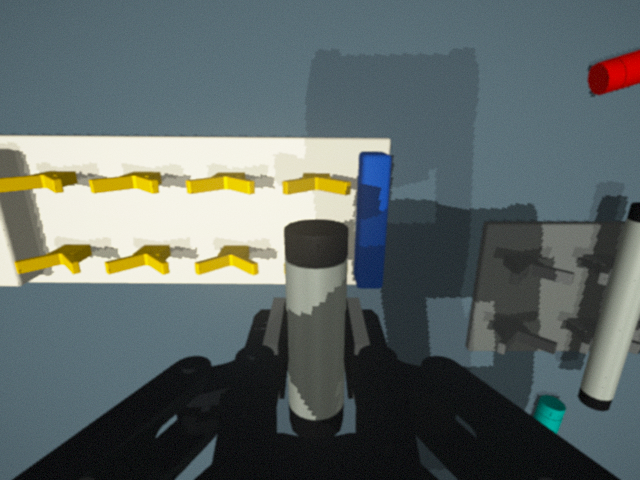

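```bash
python3 - <<'E'
from m import *
for o in rods('w1',(400,600,50,150),zmin=190,zmax=215): print(o)
E
```

```text
{'n': 15342, 'mid': array([508.7,  98.1]), 'L': 91.0, 'W': 49.7, 'ang': 0.1838, 'ztop': 212.8}
```

play_rows(rows=[[255,[0.1,0,1.5],[0,0,0.002]],[255,[0.2,0,4.5],[0,0,0.004]],[255,[0.27,-0.02,7.5],[0,0,0.004]],[255,[0.27,-0.02,10.0],[0,0,0.004]],[255,[0.27,-0.02,11.5],[0,0,0.004]],[255,[0.27,-0.02,12.5],[0,0,0.004]],[255,[0.27,-0.02,13.2],[0,0,0.004]],[255,[0.27,-0.02,13.7],[0,0,0.004]],[255,[0.27,-0.02,13.9],[0,0,0.004]],[255,[0.27,-0.02,13.9],[0,0,0.004]],[255,[0.27,-0.02,13.9],[0,0,0.004]]])

```text
clock: 5.2
eef_pos: [511.7, 101.0, 39.1]
tcp_rot: [3.141, -0.001, 0.177]
contact_force: [-0.9, -4.8, 1.5]
opening: 0.266
```

```bash
python3 - <<'E'
from m import *
to((510.4,100,37),0.176)
shot('side','s1')
E
```

```text
t 5.2 pos [511.7 101.   39.1] rot [ 3.141e+00 -1.000e-03  1.770e-01] open 0.266 F [-0.9 -4.8  1.5]
  delta cm [-0.15  0.07  0.21] turn [ 0.001 -0.001  0.001] dist cm 0.3
```

View pics/s1.png

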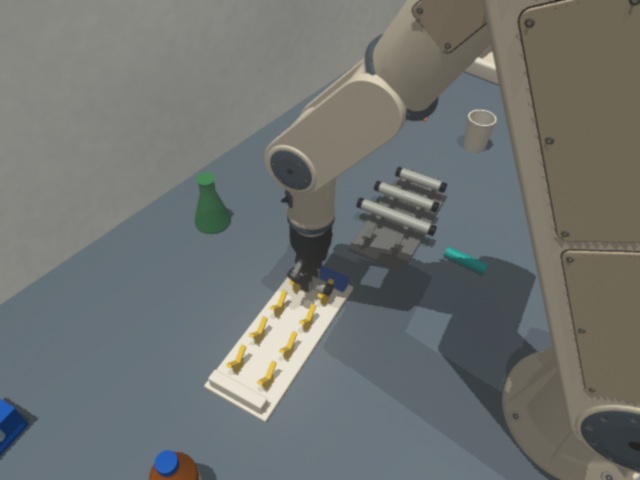

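play_rows(rows=[[200,[0,0.05,0.1],[0,0,0]],[180,[0,0.05,0.1],[0,0,0]],[165,[0,0.05,0.1],[0,0,0]],[155,[0,0.05,0.1],[0,0,0]],[155,[0,0.05,0.0],[0,0,0]],[155,[0,0.05,0.0],[0,0,0]],[155,[0,0.05,-0.5],[0,0,0]],[155,[0,0.05,-1.5],[0,0,0]],[155,[0,0.05,-3.5],[0,0,0]],[155,[0,0.05,-6.5],[0,0,0]],[130,[0,0.05,-10],[0,0,0]],[105,[0,0.05,-14],[0,0,0]]])

```text
clock: 6.25
eef_pos: [510.2, 100.8, 179.6]
tcp_rot: [-3.142, 0.002, 0.177]
contact_force: [1.3, -1.1, -0.0]
opening: 0.588
```

```bash
python3 - <<'E'
from m import *
shot('wrist','w2'); cradles('w2',zlo=46)
for o in rods('w2',(400,600,50,150)): print(o)
to((507.5,-293,200),0.180)
E
```

```text
w2 Y 260 [503.4 327.4] [10.3 11.4] 9.9 z95 53.5
w2 Y 160 [509.8 291.8] [ 9.9 12.5] 7.0 z95 53.8
w2 Y 254 [515.4 259.8] [10.2 13.6] 12.0 z95 53.9
w2 Y 178 [521.9 223.3] [10.3 11.9] 7.2 z95 53.7
w2 Y 224 [527.4 191.6] [10.1 12.6] 11.2 z95 53.5
w2 Y 196 [534.  154.8] [ 9.9 12.1] 8.2 z95 53.9
w2 Y 207 [539.8 121.8] [10.1 13.8] 15.5 z95 53.6
w2 Y 216 [546.   85.7] [10.4 11.7] 11.3 z95 53.8
w2 Y 228 [440.2 317.8] [10.9 12.8] 21.6 z95 53.5
w2 Y 129 [447.3 281.2] [10.2 11.6] 5.7 z95 53.8
w2 Y 197 [452.2 249.1] [10.2 13. ] 7.0 z95 53.5
w2 Y 135 [459.1 212.6] [10.2 11.6] 8.9 z95 53.6
w2 Y 183 [464.5 180.4] [10.4 13.2] 12.2 z95 53.9
w2 Y 157 [470.9 144.1] [10.7 12.5] 12.2 z95 53.6
w2 Y 165 [477.5 111.1] [11.5 11.8] 8.3 z95 53.6
w2 Y 173 [483.1  74.9] [10.2 11.9] 11.4 z95 53.7
blue ((519.45654296875, 54.61381149291992), (108.62799835205078, 22.199228286743164), 9.98475456237793)
{'n': 65, 'mid': array([539.6, 125.3]), 'L': 9.4, 'W': 4.4, 'ang': 0.1179, 'ztop': 54.1}
{'n': 3588, 'mid': array([512.9,  99.1]), 'L': 90.5, 'W': 23.5, 'ang': 0.1747, 'ztop': 62.0}
{'n': 65, 'mid': array([546.7,  83.7]), 'L': 9.2, 'W': 4.6, 'ang': 0.1734, 'ztop': 54.0}
t 6.3 pos [514.6 101.7 187.7] rot [-3.141 -0.009  0.177] open 0.586 F [ 3.1 -0.4  6.2]
  delta cm [-7.63 38.73 -1.3 ] turn [-0.    -0.009 -0.003] dist cm 39.5
```

View pics/w2.png

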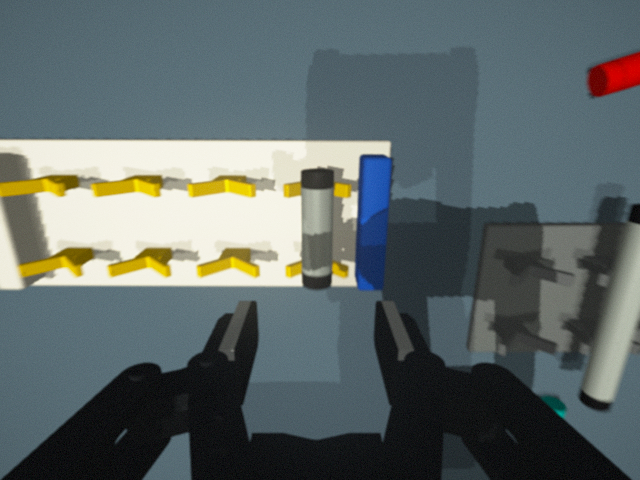

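Column_a lies in the cradle next to the blue block at (317,228), with its top at z=62.0 and about 1.4 mm off centre. Next is column_b.

play_rows(rows=[[105,[-0.3,1.3,0],[0,0,0]],[105,[-0.9,4.4,0],[0,0,0]],[105,[-1.6,8.1,0],[0,0,0]],[105,[-2.4,11.9,0],[0,0,0]],[105,[-3.1,15.7,0],[0,0,0]],[105,[-3.9,19.5,0],[0,0,0]],[105,[-4.6,23.3,0],[0,0,0]],[105,[-5.4,27.1,0],[0,0,0]],[105,[-6.1,30.9,0],[0,0,0]],[105,[-6.8,34.5,0],[0,0,0]],[105,[-7.2,37.0,0],[0,0,0]],[105,[-7.4,38.6,0],[0,0,0]]])

```text
clock: 7.3
eef_pos: [506.1, -294.9, 179.0]
tcp_rot: [3.14, -0.001, 0.175]
contact_force: [0.6, 1.1, -0.7]
opening: 0.589
```

play_rows(rows=[[105,[0,0,0],[0,0,0]],[105,[0,0,0],[0,0,0]],[105,[0,0,0],[0,0,0]]])

```text
clock: 7.55
eef_pos: [506.2, -290.7, 178.3]
tcp_rot: [-3.141, 0.0, 0.177]
contact_force: [-0.3, 0.1, 0.2]
opening: 0.589
```

```bash
python3 - <<'E'
from m import *
shot('wrist','w3')
for o in rods('w3',(400,600,-350,-100)): print(o)
to((507.3,-292,37),0.180)
E
```

```text
{'n': 67, 'mid': array([ 512.8, -132.8]), 'L': 10.2, 'W': 5.2, 'ang': 0.1564, 'ztop': 54.2}
{'n': 7450, 'mid': array([ 486.7, -161.9]), 'L': 179.0, 'W': 23.3, 'ang': 0.1842, 'ztop': 62.1}
{'n': 64, 'mid': array([ 520.7, -174.3]), 'L': 9.7, 'W': 5.3, 'ang': 0.272, 'ztop': 54.2}
{'n': 69, 'mid': array([ 525.7, -201.6]), 'L': 9.6, 'W': 4.9, 'ang': 0.1687, 'ztop': 54.5}
{'n': 5893, 'mid': array([ 503.6, -228.2]), 'L': 148.9, 'W': 24.2, 'ang': 0.1756, 'ztop': 62.1}
{'n': 71, 'mid': array([ 538.1, -270. ]), 'L': 9.8, 'W': 4.8, 'ang': 0.2765, 'ztop': 54.1}
{'n': 4777, 'mid': array([ 508.6, -296.7]), 'L': 120.2, 'W': 23.5, 'ang': 0.1826, 'ztop': 62.0}
t 7.6 pos [ 506.3 -290.5  178.3] rot [-3.141  0.     0.178] open 0.587 F [-0.   0.  -0.6]
  delta cm [ 0.08  0.18 14.13] turn [-0.001  0.    -0.002] dist cm 14.1
```

play_rows(rows=[[105,[0.0,0.2,1.5],[0,0,0]],[105,[0,0.4,4.5],[0,0,0]],[105,[0,0.53,7.5],[0,0,0]],[105,[0,0.53,10.0],[0,0,0]],[105,[0,0.53,12.0],[0,0,0]],[105,[0,0.53,13.5],[0,0,0]],[105,[0,0.53,14.1],[0,0,0]],[105,[0,0.53,14.1],[0,0,0]],[105,[0,0.53,14.1],[0,0,0]],[255,[0,0.53,14.1],[0,0,0]],[255,[0,0.53,14.1],[0,0,0]],[255,[0,0.53,14.1],[0,0,0]]], squeeze=50)

```text
clock: 8.6
eef_pos: [507.7, -295.7, 38.7]
tcp_rot: [-3.139, -0.001, 0.176]
contact_force: [-0.2, 13.0, 9.1]
opening: 0.259
```

play_rows(rows=[[255,[0,0,0],[0,0,0]],[255,[0,0,0],[0,0,0]],[255,[0,0,0],[0,0,0]]])

```text
clock: 8.85
eef_pos: [507.7, -295.7, 38.7]
tcp_rot: [-3.14, -0.001, 0.176]
contact_force: [0.9, 11.2, 9.7]
opening: 0.267
```

```bash
python3 - <<'E'
from m import *
s=readout.sense()
p=s['eef_pos']; to((p[0]-9.4,p[1]+464.4,180),0.177)
E
```

```text
t 8.85 pos [ 507.7 -295.7   38.7] rot [-3.14e+00 -1.00e-03  1.76e-01] open 0.267 F [ 0.9 11.2  9.7]
  delta cm [  7.21 -45.92 -14.03] turn [-0.002 -0.001 -0.001] dist cm 48.6
```

play_rows(rows=[[255,[0,0,-0.5],[0,0,0]],[255,[0,0,-1.5],[0,0,0]],[255,[0,0,-4.0],[0,0,0]],[255,[0,0,-7.0],[0,0,0]],[255,[0,0,-10.0],[0,0,0]],[255,[0.2,-1.0,-12.5],[0,0,0]],[255,[0.6,-3.5,-14],[0,0,0]],[255,[1.1,-7.0,-14.0],[0,0,0]],[255,[1.7,-10.8,-14.0],[0,0,0]],[255,[2.3,-14.6,-14.0],[0,0,0]],[255,[2.9,-18.4,-14.0],[0,0,0]],[255,[3.5,-22.2,-14.0],[0,0,0]]])

```text
clock: 9.85
eef_pos: [502.5, -71.3, 178.5]
tcp_rot: [3.141, -0.002, 0.176]
contact_force: [1.3, 0.1, -2.5]
opening: 0.261
```

```bash
python3 - <<'E'
from m import *
to((498.3,168.7,177),0.177)
E
```

```text
t 9.85 pos [502.5 -71.3 178.5] rot [ 3.141e+00 -2.000e-03  1.760e-01] open 0.261 F [ 1.3  0.1 -2.5]
  delta cm [  3.79 -23.7    0.14] turn [ 0.001 -0.002 -0.001] dist cm 24.0
```

play_rows(rows=[[255,[0.6,-3.8,0],[0,0,0]],[255,[1.2,-7.6,0],[0,0,0]],[255,[1.8,-11.4,0],[0,0,0]],[255,[2.4,-15.2,0],[0,0,0]],[255,[3.0,-18.8,0],[0,0,0]],[255,[3.5,-21.5,0],[0,0,0]],[255,[3.7,-23.0,0],[0,0,0]],[255,[3.8,-23.6,0],[0,0,0]],[255,[3.8,-23.6,0],[0,0,0]],[255,[3.8,-23.6,0],[0,0,0]],[255,[3.8,-23.6,0],[0,0,0]],[255,[3.8,-23.6,0],[0,0,0]]])

```text
clock: 10.85
eef_pos: [498.7, 165.2, 177.4]
tcp_rot: [3.141, 0.0, 0.175]
contact_force: [-0.0, 0.3, -1.8]
opening: 0.263
```

```bash
python3 - <<'E'
from m import *
shot('wrist','w4')
for o in rods('w4',(400,600,100,230),zmin=190,zmax=215): print(o)
to((498.3,168.7,38.7),0.177)
E
```

```text
{'n': 18113, 'mid': array([504.6, 164.6]), 'L': 110.2, 'W': 49.7, 'ang': 0.1834, 'ztop': 211.1}
t 10.9 pos [498.7 165.3 177.4] rot [3.141 0.    0.175] open 0.26 F [-0.1 -0.2 -1.6]
  delta cm [ 0.02 -0.34 13.87] turn [ 0.     0.    -0.002] dist cm 13.9
```

play_rows(rows=[[255,[0,-0.1,1.5],[0,0,0]],[255,[0,-0.2,4.5],[0,0,0]],[255,[0,-0.34,7.5],[0,0,0]],[255,[0,-0.34,10.0],[0,0,0]],[255,[0,-0.34,11.5],[0,0,0]],[255,[0,-0.34,12.5],[0,0,0]],[255,[0,-0.34,13.2],[0,0,0]],[255,[0,-0.34,13.7],[0,0,0]],[255,[0,-0.34,13.9],[0,0,0]],[255,[0,-0.34,13.9],[0,0,0]],[255,[0,-0.34,13.9],[0,0,0]]])

```text
clock: 11.82
eef_pos: [498.5, 169.5, 39.1]
tcp_rot: [3.141, -0.001, 0.177]
contact_force: [-0.5, -4.0, -0.2]
opening: 0.257
```

```bash
python3 - <<'E'
from m import *
to((498.3,168.7,38.7),0.177)
E
```

```text
t 11.82 pos [498.5 169.5  39.1] rot [ 3.141e+00 -1.000e-03  1.770e-01] open 0.257 F [-0.5 -4.  -0.2]
  delta cm [-0.03  0.07  0.04] turn [ 0.    -0.001 -0.   ] dist cm 0.1
```

play_rows(rows=[[200,[0,0.05,0.05],[0,0,0]],[180,[0,0.05,0.05],[0,0,0]],[165,[0,0.05,0.05],[0,0,0]],[155,[0,0.05,0.0],[0,0,0]],[145,[0,0.05,0.0],[0,0,0]],[145,[0,0.05,0.0],[0,0,0]],[145,[0,0.05,-0.5],[0,0,0]],[145,[0,0.05,-1.5],[0,0,0]],[145,[0,0.05,-3.5],[0,0,0]],[145,[0,0.05,-6.5],[0,0,0]],[130,[0,0.05,-10],[0,0,0]],[105,[0,0.05,-13.5],[0,0,0]]])

```text
clock: 12.82
eef_pos: [497.6, 169.2, 175.3]
tcp_rot: [3.142, 0.001, 0.177]
contact_force: [1.1, -0.6, -0.4]
opening: 0.585
```

play_rows(rows=[[105,[0,0,0],[0,0,0]],[105,[0,0,0],[0,0,0]]])

```text
clock: 12.98
eef_pos: [499.6, 169.9, 176.3]
tcp_rot: [-3.141, -0.005, 0.177]
contact_force: [1.1, -0.6, -0.9]
opening: 0.589
```

```bash
python3 - <<'E'
from m import *
shot('wrist','w5'); cradles('w5',zlo=46)
for o in rods('w5',(400,600,50,350)): 
    if o['L']>50: print(o)
to((502,-227,178),0.180)
E
```

```text
w5 Y 203 [542.2 122.5] [14.2 13.7] 15.3 z95 53.7
w5 Y 266 [503.2 329.4] [10.2 12.8] 11.7 z95 53.6
w5 Y 183 [509.9 292.2] [10.2 11.8] 8.9 z95 53.8
w5 Y 225 [515.4 260. ] [ 9.8 13.8] 9.4 z95 53.6
w5 Y 204 [522.  223.6] [ 9.9 12.5] 10.1 z95 53.8
w5 Y 197 [527.6 191.8] [ 9.7 11.6] 9.3 z95 53.6
w5 Y 225 [533.9 155.1] [10.4 12.4] 11.3 z95 53.7
w5 Y 240 [546.2  87.9] [10.7 16.2] 0.4 z95 53.9
w5 Y 224 [440.5 317.9] [10.1 13.8] 13.1 z95 53.5
w5 Y 185 [466.7 180.3] [13.  12.9] 10.6 z95 53.8
w5 Y 162 [447.3 281.1] [ 9.5 11.8] 7.8 z95 53.3
w5 Y 188 [452.9 248.8] [10.4 11.5] 17.2 z95 53.7
w5 Y 170 [459.4 212.4] [ 9.8 11.5] 9.9 z95 53.7
w5 Y 186 [471.  144.5] [10.3 12.7] 12.0 z95 53.5
w5 Y 179 [477.3 111.1] [10.5 13.1] 13.0 z95 53.8
w5 Y 198 [483.3  74.4] [10.2 11.3] 8.4 z95 53.2
blue ((519.548583984375, 55.10139465332031), (108.57769775390625, 22.353174209594727), 10.21633243560791)
{'n': 4810, 'mid': array([499.9, 167.8]), 'L': 119.8, 'W': 23.6, 'ang': 0.1749, 'ztop': 62.0}
{'n': 3640, 'mid': array([512.9, 100.9]), 'L': 90.1, 'W': 23.6, 'ang': 0.1735, 'ztop': 62.0}
t 13.03 pos [498.4 169.5 174.5] rot [-3.141e+00 -2.000e-03  1.770e-01] open 0.588 F [-1.  -0.5 -0.2]
  delta cm [-6.62 39.09 -0.38] turn [-0.    -0.002 -0.003] dist cm 39.6
```

View pics/w5.png

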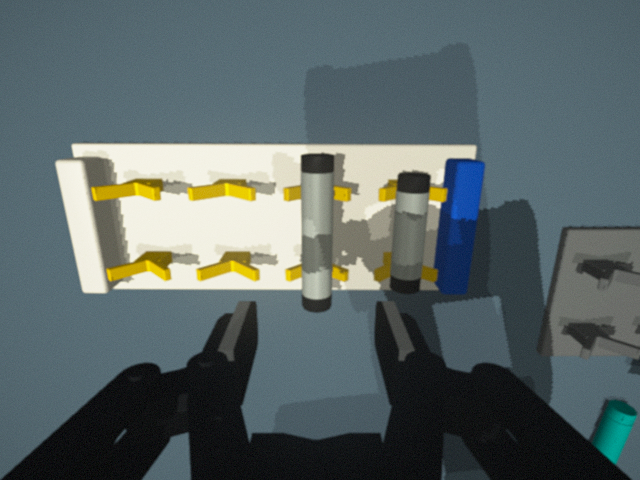

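Column_b at (317,230) is in cradle 2, 0.7 mm off centre. Column_a is unchanged. Next is column_c.

play_rows(rows=[[105,[-0.2,1.3,0],[0,0,0]],[105,[-0.8,4.4,0],[0,0,0]],[105,[-1.4,8.1,0],[0,0,0]],[105,[-2.0,11.9,0],[0,0,0]],[105,[-2.6,15.7,0],[0,0,0]],[105,[-3.3,19.5,0],[0,0,0]],[105,[-3.9,23.3,0],[0,0,0]],[105,[-4.6,27.1,0],[0,0,0]],[105,[-5.2,30.9,0],[0,0,0]],[105,[-5.8,34.5,0],[0,0,0]],[105,[-6.3,37.2,0],[0,0,0]],[105,[-6.6,38.9,0],[0,0,0]]])

```text
clock: 14.03
eef_pos: [499.9, -228.3, 171.8]
tcp_rot: [-3.141, 0.002, 0.175]
contact_force: [0.5, 0.6, -0.8]
opening: 0.587
```

play_rows(rows=[[105,[0,0,0],[0,0,0]],[105,[0,0,0],[0,0,0]],[105,[0,0,0],[0,0,0]]])

```text
clock: 14.28
eef_pos: [500.5, -224.6, 172.2]
tcp_rot: [-3.14, 0.002, 0.176]
contact_force: [-0.2, -0.1, -0.2]
opening: 0.589
```

```bash
python3 - <<'E'
from m import *
shot('wrist','w6')
for o in rods('w6',(400,600,-350,-100)): 
    if o['L']>50: print(o)
to((501.7,-224.9,37.5),0.180)
E
```

```text
{'n': 6389, 'mid': array([ 497.9, -158.2]), 'L': 156.1, 'W': 24.0, 'ang': 0.1758, 'ztop': 62.1}
{'n': 6268, 'mid': array([ 503.1, -226.7]), 'L': 150.3, 'W': 23.5, 'ang': 0.1835, 'ztop': 62.1}
t 14.33 pos [ 500.8 -224.3  172.5] rot [-3.14e+00  1.00e-03  1.77e-01] open 0.585 F [ 0.2  0.2 -0.4]
  delta cm [ 0.09  0.09 13.5 ] turn [-0.001  0.001 -0.003] dist cm 13.5
```

play_rows(rows=[[105,[0.1,0.1,1.5],[0,0,0]],[105,[0.1,0.1,4.5],[0,0,0]],[105,[0.1,0.1,7.5],[0,0,0]],[105,[0.1,0.1,10.0],[0,0,0]],[105,[0.1,0.1,12.0],[0,0,0]],[105,[0.1,0.1,13.0],[0,0,0]],[105,[0.1,0.1,13.5],[0,0,0]],[105,[0.1,0.1,13.5],[0,0,0]],[105,[0.1,0.1,13.5],[0,0,0]],[255,[0.1,0.1,13.5],[0,0,0]],[255,[0.1,0.1,13.5],[0,0,0]],[255,[0.1,0.1,13.5],[0,0,0]]], squeeze=50)

```text
clock: 15.33
eef_pos: [503.2, -225.3, 39.6]
tcp_rot: [-3.141, -0.001, 0.176]
contact_force: [0.9, 7.3, 8.5]
opening: 0.261
```

play_rows(rows=[[255,[0,0,0],[0,0,0]],[255,[0,0,0],[0,0,0]],[255,[0,0,0],[0,0,0]]])

```text
clock: 15.58
eef_pos: [503.2, -225.3, 39.6]
tcp_rot: [-3.141, -0.001, 0.176]
contact_force: [-0.7, 7.3, 8.4]
opening: 0.259
```

```bash
python3 - <<'E'
from m import *
s=readout.sense()
p=s['eef_pos']; to((p[0]-15.8,p[1]+462.9,178),0.177)
E
```

```text
t 15.58 pos [ 503.2 -225.3   39.6] rot [-3.141e+00 -1.000e-03  1.760e-01] open 0.259 F [-0.7  7.3  8.4]
  delta cm [  6.57 -45.86 -13.8 ] turn [-0.001 -0.001 -0.001] dist cm 48.3
```

play_rows(rows=[[255,[0,0,-0.5],[0,0,0]],[255,[0,0,-1.5],[0,0,0]],[255,[0,0,-4.0],[0,0,0]],[255,[0,0,-7.0],[0,0,0]],[255,[0,0,-10.0],[0,0,0]],[255,[0.2,-1.0,-12.5],[0,0,0]],[255,[0.5,-3.5,-14],[0,0,0]],[255,[1.0,-7.0,-14.0],[0,0,0]],[255,[1.5,-10.8,-14.0],[0,0,0]],[255,[2.1,-14.6,-14.0],[0,0,0]],[255,[2.6,-18.4,-14.0],[0,0,0]],[255,[3.2,-22.2,-14.0],[0,0,0]]])

```text
clock: 16.58
eef_pos: [494.7, -0.5, 179.4]
tcp_rot: [3.141, -0.001, 0.176]
contact_force: [0.6, 0.4, -2.4]
opening: 0.26
```

```bash
python3 - <<'E'
from m import *
to((487.4,237.6,177),0.177)
E
```

```text
t 16.58 pos [494.7  -0.5 179.4] rot [ 3.141e+00 -1.000e-03  1.760e-01] open 0.26 F [ 0.6  0.4 -2.4]
  delta cm [  3.45 -23.57   0.24] turn [ 0.    -0.001 -0.001] dist cm 23.8
```

play_rows(rows=[[255,[0.6,-3.8,0],[0,0,0]],[255,[1.1,-7.6,0],[0,0,0]],[255,[1.7,-11.4,0],[0,0,0]],[255,[2.2,-15.2,0],[0,0,0]],[255,[2.8,-18.8,0],[0,0,0]],[255,[3.2,-21.5,0],[0,0,0]],[255,[3.4,-23.0,0],[0,0,0]],[255,[3.5,-23.9,0],[0,0,0]],[255,[3.5,-23.9,0],[0,0,0]],[255,[3.5,-23.9,0],[0,0,0]],[255,[3.5,-23.9,0],[0,0,0]],[255,[3.5,-23.9,0],[0,0,0]]])

```text
clock: 17.58
eef_pos: [487.6, 238.3, 178.4]
tcp_rot: [3.141, 0.0, 0.175]
contact_force: [0.7, -0.4, -1.3]
opening: 0.258
```

```bash
python3 - <<'E'
from m import *
to((487.4,237.6,39.6),0.177)
E
```

```text
t 17.58 pos [487.6 238.3 178.4] rot [3.141 0.    0.175] open 0.258 F [ 0.7 -0.4 -1.3]
  delta cm [-0.04  0.06 13.88] turn [ 0.     0.    -0.002] dist cm 13.9
```

play_rows(rows=[[255,[0,0.05,1.5],[0,0,0]],[255,[0,0.1,4.5],[0,0,0]],[255,[0,0.1,7.5],[0,0,0]],[255,[0,0.1,10.0],[0,0,0]],[255,[0,0.1,11.5],[0,0,0]],[255,[0,0.1,12.5],[0,0,0]],[255,[0,0.1,13.2],[0,0,0]],[255,[0,0.1,13.7],[0,0,0]],[255,[0,0.1,13.9],[0,0,0]],[255,[0,0.1,13.9],[0,0,0]],[255,[0,0.1,13.9],[0,0,0]]])

```text
clock: 18.5
eef_pos: [488.3, 238.6, 40.1]
tcp_rot: [-3.141, -0.001, 0.177]
contact_force: [-1.3, -1.1, -0.9]
opening: 0.258
```

```bash
python3 - <<'E'
from m import *
to((487.4,237.6,39.6),0.177)
E
```

```text
t 18.5 pos [488.3 238.6  40.1] rot [-3.141e+00 -1.000e-03  1.770e-01] open 0.258 F [-1.3 -1.1 -0.9]
  delta cm [-0.11  0.09  0.05] turn [-0.    -0.001 -0.   ] dist cm 0.1
```

play_rows(rows=[[255,[-0.1,0.05,0.05],[0,0,0]],[255,[-0.1,0.05,0.05],[0,0,0]],[200,[-0.1,0.05,0.05],[0,0,0]],[175,[-0.1,0.05,0.05],[0,0,0]],[155,[-0.1,0.05,0.0],[0,0,0]],[145,[-0.1,0.05,0.0],[0,0,0]],[145,[-0.1,0.05,0.0],[0,0,0]],[145,[-0.1,0.05,-1.0],[0,0,0]],[145,[-0.1,0.05,-3.5],[0,0,0]],[145,[-0.1,0.05,-6.5],[0,0,0]],[130,[-0.1,0.05,-10],[0,0,0]],[105,[-0.1,0.05,-13.5],[0,0,0]]])

```text
clock: 19.5
eef_pos: [486.2, 237.6, 176.0]
tcp_rot: [3.141, 0.001, 0.177]
contact_force: [1.4, 0.4, 0.5]
opening: 0.582
```

play_rows(rows=[[105,[0,0,0],[0,0,0]],[105,[0,0,0],[0,0,0]]])

```text
clock: 19.67
eef_pos: [488.1, 238.6, 177.1]
tcp_rot: [-3.14, -0.005, 0.177]
contact_force: [0.4, -0.3, -1.1]
opening: 0.589
```

```bash
python3 - <<'E'
from m import *
shot('wrist','w7'); cradles('w7',zlo=46)
for o in rods('w7',(400,600,50,350)): 
    if o['L']>50: print(o)
to((486,-156,178),0.180)
E
```

```text
w7 Y 197 [541.6 122.5] [13.3 14.4] 12.2 z95 53.4
w7 Y 233 [503.4 329.2] [10.  12.6] 10.4 z95 53.6
w7 Y 197 [510.  292.3] [ 9.7 11.8] 10.3 z95 53.8
w7 Y 206 [515.7 259.9] [10. 13.] 12.8 z95 53.7
w7 Y 223 [522.  223.7] [ 9.9 12.4] 11.1 z95 53.6
w7 Y 204 [527.9 191.3] [ 9.7 13. ] 11.6 z95 53.8
w7 Y 229 [534.  155.7] [ 9.9 13.9] 9.7 z95 53.7
w7 Y 224 [546.3  88.3] [10.4 17.9] 0.9 z95 55.1
w7 Y 175 [469.3 180.8] [17.8 12.7] 9.7 z95 53.4
w7 Y 167 [478.7 111.4] [12.6 13.7] 14.2 z95 53.6
w7 Y 203 [440.6 318.5] [ 9.9 12.4] 9.5 z95 53.3
w7 Y 163 [447.2 281.6] [ 9.9 11.7] 8.6 z95 53.4
w7 Y 183 [453.9 248.9] [11.2 13.8] 14.7 z95 53.5
w7 Y 180 [459.4 213.1] [10.2 12.6] 11.9 z95 53.5
w7 Y 192 [471.1 143.3] [10.7 11. ] 8.0 z95 53.5
w7 Y 184 [483.4  76.7] [10.5 15.5] 5.7 z95 53.3
blue ((519.4817504882812, 55.095001220703125), (109.6200180053711, 23.38681983947754), 10.196842193603516)
{'n': 6008, 'mid': array([488.2, 236.9]), 'L': 149.9, 'W': 23.5, 'ang': 0.1747, 'ztop': 62.0}
{'n': 4725, 'mid': array([499.6, 169.5]), 'L': 120.1, 'W': 23.4, 'ang': 0.1788, 'ztop': 62.0}
{'n': 3721, 'mid': array([512.6, 102.3]), 'L': 90.6, 'W': 23.7, 'ang': 0.1709, 'ztop': 62.0}
t 19.72 pos [487.  238.  175.3] rot [-3.141e+00 -2.000e-03  1.770e-01] open 0.586 F [-0.3  0.2 -0.5]
  delta cm [-7.03 38.77 -0.3 ] turn [-0.    -0.002 -0.003] dist cm 39.4
```

View pics/w7.png

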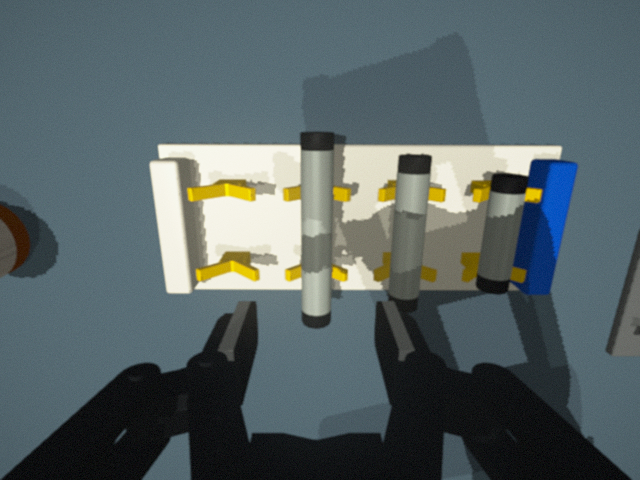

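play_rows(rows=[[105,[-0.2,1.3,0],[0,0,0]],[105,[-0.8,4.4,0],[0,0,0]],[105,[-1.4,8.1,0],[0,0,0]],[105,[-2.1,11.9,0],[0,0,0]],[105,[-2.8,15.7,0],[0,0,0]],[105,[-3.5,19.5,0],[0,0,0]],[105,[-4.2,23.3,0],[0,0,0]],[105,[-4.9,27.1,0],[0,0,0]],[105,[-5.6,30.9,0],[0,0,0]],[105,[-6.3,34.5,0],[0,0,0]],[105,[-6.8,37.2,0],[0,0,0]],[105,[-7.0,38.9,0],[0,0,0]]])

```text
clock: 20.72
eef_pos: [484.4, -160.3, 172.8]
tcp_rot: [-3.141, 0.003, 0.175]
contact_force: [-0.5, -0.4, -0.4]
opening: 0.589
```

play_rows(rows=[[105,[0,0,0],[0,0,0]],[105,[0,0,0],[0,0,0]],[105,[0,0,0],[0,0,0]]])

```text
clock: 20.97
eef_pos: [485.3, -156.8, 173.3]
tcp_rot: [-3.14, 0.002, 0.176]
contact_force: [-0.0, 0.2, 0.1]
opening: 0.589
```

```bash
python3 - <<'E'
from m import *
shot('wrist','w8')
for o in rods('w8',(380,600,-350,-60)): 
    if o['L']>50: print(o)
to((485.8,-156.6,37.5),0.180)
E
```

```text
{'n': 7462, 'mid': array([ 485.8, -158.8]), 'L': 180.3, 'W': 23.6, 'ang': 0.1827, 'ztop': 62.1}
t 21.02 pos [ 485.6 -156.5  173.5] rot [-3.141e+00  1.000e-03  1.770e-01] open 0.59 F [-0.3  0.  -0.1]
  delta cm [ 0.04  0.03 13.6 ] turn [-0.001  0.001 -0.003] dist cm 13.6
```

View pics/w8.png

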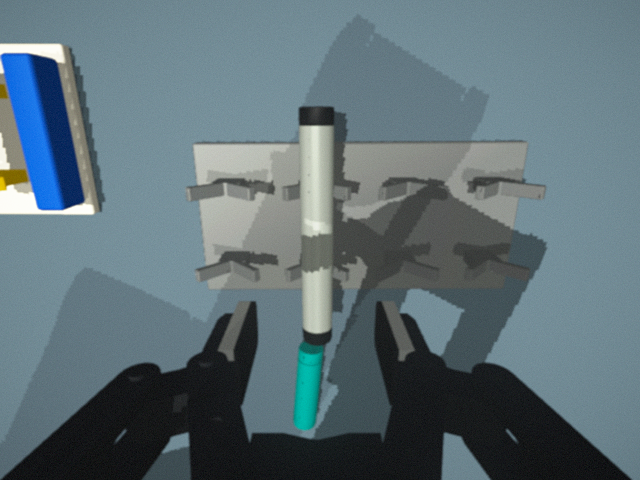

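Only column_d is left on the grey rack, at (317,225) between the finger tips. The turquoise decoy at (308,385) is on the bench, below the path.

play_rows(rows=[[105,[0,0,1.5],[0,0,0]],[105,[0,0,4.5],[0,0,0]],[105,[0,0,7.5],[0,0,0]],[105,[0,0,10.0],[0,0,0]],[105,[0,0,12.0],[0,0,0]],[105,[0,0,13.0],[0,0,0]],[105,[0,0,13.5],[0,0,0]],[105,[0,0,13.5],[0,0,0]],[105,[0,0,13.5],[0,0,0]],[255,[0,0,13.5],[0,0,0]],[255,[0,0,13.5],[0,0,0]],[255,[0,0,13.5],[0,0,0]]], squeeze=60)

```text
clock: 22.02
eef_pos: [487.0, -157.1, 40.6]
tcp_rot: [-3.142, -0.002, 0.176]
contact_force: [-0.8, 5.3, 7.3]
opening: 0.257
```

play_rows(rows=[[255,[0,0,0],[0,0,0]],[255,[0,0,0],[0,0,0]],[255,[0,0,0],[0,0,0]]])

```text
clock: 22.27
eef_pos: [487.0, -157.0, 40.6]
tcp_rot: [3.142, -0.002, 0.176]
contact_force: [-1.4, 4.9, 8.1]
opening: 0.262
```

```bash
python3 - <<'E'
from m import *
s=readout.sense()
p=s['eef_pos']; to((p[0]-10.5,p[1]+463.8,178),0.177)
E
```

```text
t 22.27 pos [ 487.  -157.    40.6] rot [ 3.142e+00 -2.000e-03  1.760e-01] open 0.262 F [-1.4  4.9  8.1]
  delta cm [  7.12 -45.85 -13.73] turn [ 0.    -0.002 -0.001] dist cm 48.4
```

play_rows(rows=[[255,[0,0,-0.5],[0,0,0]],[255,[0,0,-1.5],[0,0,0]],[255,[0,0,-4.0],[0,0,0]],[255,[0,0,-7.0],[0,0,0]],[255,[0,0,-10.0],[0,0,0]],[255,[0.2,-1.0,-12.5],[0,0,0]],[255,[0.5,-3.5,-14],[0,0,0]],[255,[1.1,-7.0,-14.0],[0,0,0]],[255,[1.7,-10.8,-14.0],[0,0,0]],[255,[2.3,-14.6,-14.0],[0,0,0]],[255,[2.9,-18.4,-14.0],[0,0,0]],[255,[3.5,-22.2,-14.0],[0,0,0]]])

```text
clock: 23.27
eef_pos: [481.3, 68.9, 180.4]
tcp_rot: [3.141, -0.001, 0.176]
contact_force: [0.8, -0.5, -3.2]
opening: 0.256
```

```bash
python3 - <<'E'
from m import *
to((476,306.8,177),0.177)
E
```

```text
t 23.27 pos [481.3  68.9 180.4] rot [ 3.141e+00 -1.000e-03  1.760e-01] open 0.256 F [ 0.8 -0.5 -3.2]
  delta cm [  3.65 -23.52   0.34] turn [ 0.    -0.001 -0.001] dist cm 23.8
```

play_rows(rows=[[255,[0.6,-3.8,0],[0,0,0]],[255,[1.1,-7.6,0],[0,0,0]],[255,[1.7,-11.4,0],[0,0,0]],[255,[2.3,-15.2,0],[0,0,0]],[255,[2.9,-18.8,0],[0,0,0]],[255,[3.3,-21.5,0],[0,0,0]],[255,[3.6,-23.0,0],[0,0,0]],[255,[3.7,-23.8,0],[0,0,0]],[255,[3.7,-23.8,0],[0,0,0]],[255,[3.7,-23.8,0],[0,0,0]],[255,[3.7,-23.8,0],[0,0,0]],[255,[3.7,-23.8,0],[0,0,0]]])

```text
clock: 24.27
eef_pos: [476.4, 306.7, 179.3]
tcp_rot: [3.141, 0.0, 0.175]
contact_force: [-0.7, -0.1, -3.1]
opening: 0.257
```

```bash
python3 - <<'E'
from m import *
to((476,306.8,40.6),0.177)
E
```

```text
t 24.27 pos [476.4 306.7 179.3] rot [3.141 0.    0.175] open 0.257 F [-0.7 -0.1 -3.1]
  delta cm [-0.03 -0.02 13.87] turn [ 0.     0.    -0.002] dist cm 13.9
```

play_rows(rows=[[255,[0,0,1.5],[0,0,0]],[255,[-0.03,0,4.5],[0,0,0]],[255,[-0.05,0,7.5],[0,0,0]],[255,[-0.05,0,10.0],[0,0,0]],[255,[-0.05,0,11.5],[0,0,0]],[255,[-0.05,0,12.5],[0,0,0]],[255,[-0.05,0,13.2],[0,0,0]],[255,[-0.05,0,13.7],[0,0,0]],[255,[-0.05,0,13.9],[0,0,0]],[255,[-0.05,0,13.9],[0,0,0]],[255,[-0.05,0,13.9],[0,0,0]]])

```text
clock: 25.18
eef_pos: [476.2, 307.8, 41.1]
tcp_rot: [3.141, -0.001, 0.177]
contact_force: [-0.5, -3.9, -0.2]
opening: 0.257
```

```bash
python3 - <<'E'
from m import *
to((476,306.8,40.6),0.177)
E
```

```text
t 25.18 pos [476.2 307.8  41.1] rot [ 3.141e+00 -1.000e-03  1.770e-01] open 0.257 F [-0.5 -3.9 -0.2]
  delta cm [-0.04  0.1   0.05] turn [ 0.    -0.001 -0.   ] dist cm 0.1
```

play_rows(rows=[[255,[0,0.1,0.05],[0,0,0]],[200,[0,0.1,0.05],[0,0,0]],[180,[0,0.1,0.05],[0,0,0]],[165,[0,0.1,0.05],[0,0,0]],[155,[0,0.1,0.0],[0,0,0]],[155,[0,0.1,0.0],[0,0,0]],[155,[0,0.1,-0.5],[0,0,0]],[155,[0,0.1,-1.5],[0,0,0]],[155,[0,0.1,-3.5],[0,0,0]],[155,[0,0.1,-6.5],[0,0,0]],[130,[0,0.1,-10],[0,0,0]],[105,[0,0.1,-13.5],[0,0,0]]])

```text
clock: 26.18
eef_pos: [475.6, 306.8, 177.3]
tcp_rot: [3.141, 0.001, 0.177]
contact_force: [0.5, 0.5, 0.0]
opening: 0.586
```

play_rows(rows=[[105,[0,0,0],[0,0,0]],[105,[0,0,0],[0,0,0]],[105,[0,0,0],[0,0,0]]])

```text
clock: 26.43
eef_pos: [475.9, 307.0, 175.7]
tcp_rot: [-3.141, -0.001, 0.177]
contact_force: [-0.8, 0.3, -1.1]
opening: 0.588
```

```bash
python3 - <<'E'
from m import *
shot('wrist','w9'); cradles('w9',zlo=46); shot('side','s9'); shot('top','t9')
for o in rods('w9',(350,600,50,350)): 
    if o['L']>50: print(o)
to((476,306.8,40.6),0.177)
a=world(load('top0'))[115:170,265:325]; b=world(load('t9'))[115:170,265:325]
print('flask dz',np.nanmax(abs(a-b)[...,2]),np.nanmedian(abs(a-b)))
E
```

```text
w9 Y 202 [517.3 260.3] [12.1 13.1] 12.7 z95 53.7
w9 Y 179 [540.7 122.6] [10.2 16.4] 23.2 z95 53.5
w9 Y 201 [528.4 191.3] [10.4 14.5] 16.3 z95 53.6
w9 Y 224 [503.7 329.1] [ 9.6 13.5] 13.8 z95 53.8
w9 Y 221 [510.  292.6] [ 9.9 11.7] 12.5 z95 53.4
w9 Y 226 [522.1 224.9] [ 9.7 13.8] 8.9 z95 53.9
w9 Y 203 [534.4 153.8] [ 9.8 10. ] 9.0 z95 53.6
w9 Y 193 [546.4  89.6] [10.4 19.4] 2.4 z95 53.9
w9 Y 172 [466.3 180.5] [12.5 14.4] 13.5 z95 53.5
w9 Y 168 [453.3 248.9] [11.1 13. ] 12.6 z95 53.2
w9 Y 189 [442.2 318. ] [12.2 12.7] 9.3 z95 53.5
w9 Y 181 [447.1 282.3] [ 9.9 12.7] 11.2 z95 53.5
w9 Y 201 [459.1 212.2] [10.3 11.4] 7.9 z95 53.4
w9 Y 188 [471.5 142.7] [10.7 10.1] 10.4 z95 53.5
w9 Y 147 [478.1 112.1] [ 9.4 14.1] 24.4 z95 53.6
w9 Y 154 [483.9  73.6] [10.4  8.5] 17.8 z95 53.5
blue ((516.5579833984375, 56.55595779418945), (102.87200164794922, 22.57289695739746), 12.463767051696777)
{'n': 7302, 'mid': array([475.2, 305.6]), 'L': 179.5, 'W': 23.5, 'ang': 0.1746, 'ztop': 62.1}
{'n': 5620, 'mid': array([491.1, 239. ]), 'L': 143.8, 'W': 23.8, 'ang': 0.1812, 'ztop': 62.0}
{'n': 4959, 'mid': array([499.3, 171.1]), 'L': 120.3, 'W': 23.3, 'ang': 0.1738, 'ztop': 62.0}
{'n': 3901, 'mid': array([512.8, 103.5]), 'L': 90.1, 'W': 24.3, 'ang': 0.1704, 'ztop': 61.9}
t 26.58 pos [475.2 306.6 174.1] rot [3.141e+00 2.000e-03 1.770e-01] open 0.59 F [ 0.5 -1.3  0.7]
  delta cm [ 0.11 -0.02 13.35] turn [ 0.001  0.002 -0.   ] dist cm 13.4
flask dz 12.395616658367771 0.4429128547748178
```

View pics/w9.png

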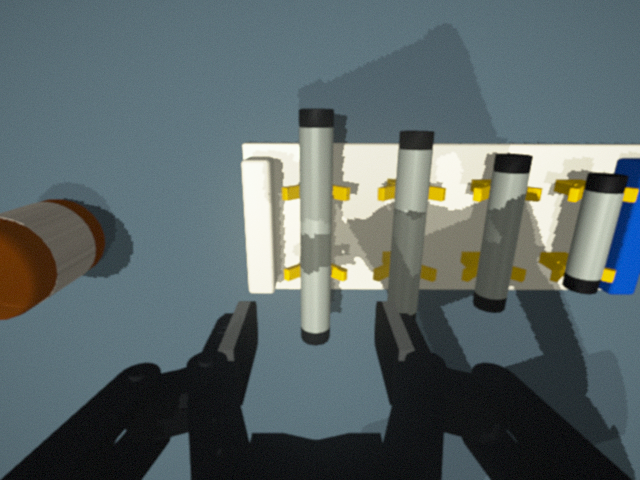

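View pics/s9.png

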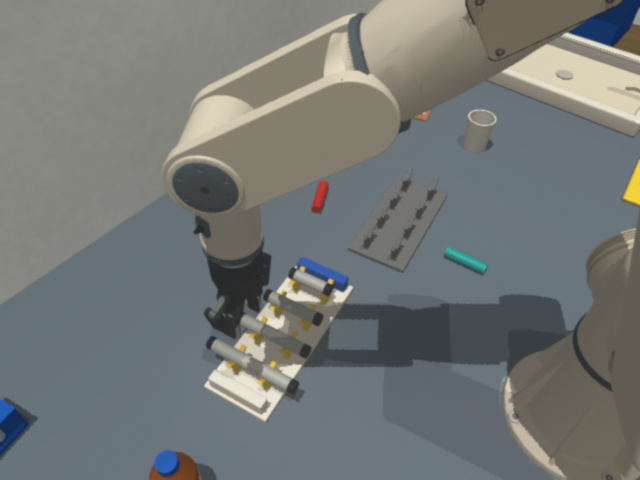

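View pics/t9.png

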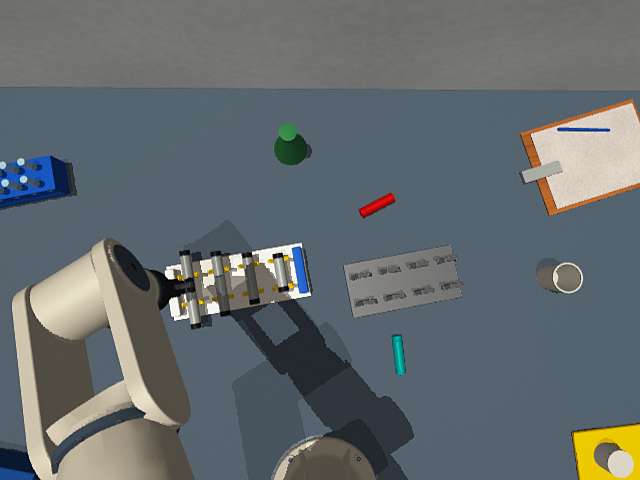

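The top view shows all four columns in the yellow cradles at (190,290), (220,283), (250,278) and (281,272), running from longest to shortest towards the blue block at (302,270). The flask at (290,145) hasn't moved, and the grey rack is empty.

```bash
python3 - <<'E'
from h import *
print(readout.sense()['clock'], r.sign_off())
E
```

```text
the job is handed in; nothing more can be done
26.5833 None
```

All four columns are in the yellow cradles, shortest next to the blue block and longest at the far end (a, b, c, d). I handed the job in at 26.6 s.

**Centring and seating:** wrist-camera checks after each placing put a about 1.4 mm off its cradle's centre, b about 0.7 mm, c about 0.9 mm and d about 0.2 mm. Each column's top read z ≈ 62 mm, which is right for a rod seated in its cradle.

**Surroundings:** the last top picture shows the flask and both decoys where they started. The gripper was open and about 175 mm above the bench, touching nothing.

**Checks that disagreed:** the cameras differed by about 2 mm. The wrist camera also read rods off to one side about 4 mm too close to itself, so I measured each remaining rod again from directly above. In the last wrist picture, c read 144 mm long because a finger hid one end; from directly above it had read 149.9 mm.

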